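# Park the key machine's carriage and slide its transport lock across

## Task

Get the key-cutting machine ready for transport. First take the brass padlock out of the carriage track and leave it in the orange bin; then slide the carriage by its black grip fully home against the yellow end stop, and only then slide the red transport lock knob fully across behind it (the lock bolt may stand in the carriage's way, so draw it back as needed). Leave the steel cup, the roll of tape and the spray can standing where they are.

Things in the scene. Friction and masses are not known exactly. Their poses are not given: they have to be found in the camera images.
- machine: Key duplicating machine fixed to the bench, place and yaw vary. Origin: middle of the carriage track, at bench height. Grey base slab x -115 to +155, y -325 to +125 mm, deck 45 mm above the bench. White motor hood on it at y -325 to -190 mm (a cutter disc stands 20 mm out of it), top 160 mm above the bench. The track runs along the machine's y at x = 0 between 6 mm high rails at x = +-35 mm.
- carriage (a joint): Slide of the carriage along the machine's +y, m: 0 by the hood, 0.16 fully home (end of travel). Starts at 0 to 0.03. About 2.5 N of friction; stays where left. Dark steel block 60 mm (x) by 50 mm (y), 17 mm high, jaws on it 23 mm high, above the deck. The lock bolt, when in the track, and the padlock stop it.
- carriage_grip (a point): Top centre of the black upright grip at the carriage's centre: a round post of 24 mm diameter whose top is 56 mm above the deck (101 mm above the bench). In the machine's frame at x = 0, y = -80 mm plus the carriage joint.
- lock (a joint): Slide of the transport lock along the machine's -x, m: 0 fully drawn back, bolt clear of the track; 0.07 fully across (end of travel). Starts at 0.012 to 0.04, in the carriage's way; the carriage passes only when it is below about 0.004. About 2 N of friction; stays where left. With the carriage home the bolt passes 3 mm behind its block.
- lock_tip (a point): Inner end of the steel bolt, which lies on the deck at the machine's y = 44 mm: a bar 75 mm long (machine x), 16 mm wide, top 12 mm above the deck. The knob's centre is 65 mm towards machine +x from this end. Fully across, the end enters a dark keeper block 18 mm high at machine x = -44 mm.
- end_stop (a point): Middle of the yellow end stop's face towards the track, at deck height, machine y = 105.5 mm. The stop is 75 mm long and 22 mm high; the carriage block rests against it when home.
- lock_knob (a point): Top centre of the red upright knob at the bolt's outer end: 22 mm diameter, top 48 mm above the deck (93 mm above the bench). In the machine's frame at y = 44 mm and x = 100 mm minus the lock joint.
- padlock: Brass padlock standing upright on the deck in the carriage track, between the carriage and the bolt; any yaw. Body 36 mm (its x) by 22 mm (its y, the width to grip) by 34 mm high, with a 7 mm thick steel shackle in the x-z plane above it to 56 mm. Origin: centre of the underside. About 160 g.
- bin_orange: Open orange parts bin fixed on the bench, 100 mm (x) by 130 mm (y) by 50 mm high, walls and floor 4 mm. Origin: centre of the underside. It changes places with the blue one.
- bin_blue: Blue bin of the same size, fixed; not used.
- cup: Small steel cup standing on the deck at the near side of the track (machine -x), 52 mm diameter, 60 mm high, origin at its underside's centre. Leave alone.
- tape: Roll of grey tape lying flat on the deck at the far side of the track near the hood, 90 mm diameter, 48 mm high, origin at its underside's centre. Leave alone.
- spray: Spray can standing on the bench past the machine's stop end, 50 mm diameter, 150 mm high, origin at its underside's centre. Leave alone.
There are look-alikes about, which are no part of the job. What is meant by the padlock is not blue, green or pink, and is the smaller of those in its own colour.

How it is judged:
On the way, in this order (a step that is already met when the one before it is completed fails the run):
1. the padlock rests released in the orange bin (x of padlock in the frame of bin_orange between -0.046 and 0.046 m and y of padlock in the frame of bin_orange between -0.061 and 0.061 m and z of padlock in the frame of bin_orange below 0.045 m and linear speed of padlock below 0.02 m/s and contact force between padlock and the fingers below 0.05 N), for 0.2 s.
2. the carriage is fully home at the yellow end stop (value of joint carriage above 0.156 m), for 0.2 s.
At the end, for the whole second after the job is handed in: The carriage is within 4 mm of its end stop (joint above 0.156), the transport lock is within 4 mm of fully across (joint above 0.066), the padlock lies at rest and released inside the orange bin, and the cup, tape and spray can stand within 25 mm of where they were (all of step 1 and value of joint carriage above 0.156 m and value of joint lock above 0.066 m and distance of each of cup, tape, spray from where it was at the start of the episode below 0.025 m and angle between each of cup, tape, spray's own z axis and vertical below 0.15 rad); the robot touches nothing.
It fails at once if the cup, the tape or the spray can is tipped or shifted by 25 mm or more (distance of any of cup, tape, spray from where it was at the start of the episode above 0.025 m or angle between any of cup, tape, spray's own z axis and vertical above 0.35 rad).
It also fails if it takes over 59 s, if anything falls off the work surface, if the arm or the gripper's body presses on something with over 40 N, if the wrist force passes 120 N, or if a joint passes its speed limit or range.

## Robot

A 6-joint arm with a two-finger parallel gripper is mounted at the origin on the work surface. World frame = base frame: x ahead of the robot, y to its left, z up, the work surface at z = 0. Lengths are in m, angles in rad, forces in N, time in s.
With the tool pointing down it reaches from about 0.375 to 0.9 m from the base axis. Payload 3.1 kg.
Tool frame: the origin (TCP) lies midway between the tips of the shut fingers; the grasp point (between the pads) lies 19 mm behind it; x points along the fingers, y is the direction in which the jaws open and shut, and the axes are right-handed (so a half turn about x gives the same grasp; the last joint's range is limited). The gripper opens to 87 mm and grips with 3 to 60 N. Pads are 19 mm wide; open, the fingers measure 117 mm over their backs; the gripper's body (75 mm by 190 mm) begins 51 mm behind the grasp point.
Start: joints at [0.985, 0.527, 1.433, -0, 1.181, -0.178], TCP at [0.248, 0.574, 0.186] pointing down, gripper open.
Joint ranges: [-3.08, 3.08], [-0.75, 2.2], [0.22, 2.44], [-1.43, 4.57], [0, 2.65], [-2.85, 2.85]. Speed limits (rad/s): [2.79, 2.79, 3.14, 3.14, 3.14, 3.14].

## Interface

Orientations are given as a unit quaternion [x, y, z, w].
In Python, from rig import get_obs, imaging, robot gives the robot as it stands.
- The arm moves only by the shell command python3 -m inch 'ROWS' [FORCE]. ROWS is JSON, a list of rows, each a list of 3 entries, a list of its own where there are three numbers: the finger opening in mm, from 0 to 87, then the shift along the tool's x, y, z in mm, then the turn, a rotation vector about the tool's x, y, z in degrees. In form: [[grip, [dx, dy, dz], [wx, wy, wz]], ...]. A call has 1 to 12 rows; each row shifts and turns the pose as measured when the row begins, along the tool's axes as they then stand; what a row does not reach is not made up. A row lasts 1/8 s, in which the tool goes at most 62.5 mm and 10.7 degrees, less where a joint would pass 70% of its speed; a pose out of reach is approached as far as the arm can. A call with a gripper value outside its range is refused whole. The fingers move at their own pace and stop on an object; FORCE is the grip in N (left out, the last holds). Time passes only in rows, so rows that do not move let the fingers close. It gives the time, the measured TCP pose, the force and the opening at its end, in the units of the state.
- get_obs(): the state, without advancing time (a new reading comes with each control period).
- imaging.camera(name): name is "scene" or "top" or "wrist"; returns the picture (480x640x3 uint8, red, green, blue); there is no depth.
- imaging.camera_params(name): a dict with "camera_matrix" (3x3 intrinsics, pixels), "xyz" and "rotation" of the camera in the world. Camera axes: x right, y down, z forward; pixel columns grow to the right and rows downward; lengths in m; the calibration is good to about 2 mm. A picture is of the moment at which its call begins: read the wrist's pose just before it. camera_params takes no time and is no camera call; for the wrist camera it gives the pose at the moment of the call.
- robot.hand_in(): hands the job in, once; it reports no verdict.
Trained networks look in the newest picture that a camera, given by its name, has taken for a name from the list of things; names that differ only in an ending like _2 or _b are one class to them, and where a whole thing is asked for, a point or a joint stands for the part that bears it (a point fixed in the world has none). Each returns a list of dicts, best first, with "confidence" (0 to 1); they miss things now and then, are a little off and sometimes report something else, mostly with a low value. They report only what shows in the picture. A call takes as long as a camera call. They do not tell look-alikes from the thing itself.
- imaging.cut_out(camera, target): "pixels" (480x640 bool, what is visible of it) and "box" ([centre column, centre row, width, height] in pixels, round what is visible of it).
- imaging.tip_of(camera, target): "pixel" ([column, row] in pixels: a listed point, or the origin of a listed thing).
The state is a dict: "time": time; "q": joint angles; "joint_velocities": joint speeds; "joint_torque": joint torques, N m; "position": TCP position; "tool_rot": TCP orientation; "ft_force": force on the tool from outside, world axes, zero at the start; "moment": the same for the moment, N m; "grip_width": finger opening in m.
Only numpy, scipy, OpenCV 4.12 (cv2) and the standard library are available. Lean on these libraries where they do the work, as an engineer would, in place of code of your own. Each camera call takes 0.05 s, during which the arm holds its last target. There are 200 camera calls.

## Working session

There is one attempt and no reset: what is moved stays moved. The work goes in short steps, Python scripts to look and compute and a shell command to move; the robot and the scene stay as the last step left them, time stands still between calls to the robot, and variables do not carry over. Pictures are saved under pics/ and viewed, about 8 in all and at most 12, crops included, and the job is handed in when it is done.

```bash
ls; mkdir -p pics; python3 - <<'E'
from rig import get_obs, imaging, robot
import cv2,numpy as np
o=get_obs();print(o)
for c in ("top","scene"):
    im=imaging.camera(c);cv2.imwrite(f"pics/{c}0.png",im[:,:,::-1]);print(imaging.camera_params(c))
    for t in ("padlock","carriage_grip","lock_knob","lock_tip","end_stop","bin_orange","bin_blue","cup","tape","spray","machine"):
        print(c,t,[(np.round(d["pixel"]),round(d["confidence"],2)) for d in imaging.tip_of(c,t)])
E
```

```text
pics
{'time': 0.0, 'q': array([ 9.84527276e-01,  5.28467673e-01,  1.43389352e+00, -2.23302665e-05,
        1.18138002e+00, -1.78491125e-01]), 'joint_velocities': array([-0.00141545,  0.00051145,  0.00036459,  0.00029021, -0.00037887,
       -0.00042569]), 'joint_torque': array([ 3.84766763e-04, -4.40044641e+01, -1.76594245e+01,  6.33439980e-02,
        5.83189214e-02, -1.86041143e-04]), 'position': array([0.24737929, 0.57308363, 0.18467358]), 'tool_rot': array([ 0.14246394,  0.69273704, -0.14387893,  0.6921837 ]), 'ft_force': array([-0.33964758, -0.18898041, -0.09987834]), 'moment': array([ 0.0092599 , -0.01751342, -0.01388576]), 'grip_width': 0.08699686883845492}
{'camera_matrix': array([[571.31285628,   0.        , 317.20471741],
       [  0.        , 571.31285628, 233.35959847],
       [  0.        ,   0.        ,   1.        ]]), 'xyz': array([0.40045618, 0.09605685, 1.0483322 ]), 'rotation': array([ 0.7066795 , -0.70571004,  0.04468205, -0.02410257])}
top padlock [(array([456., 351.]), 0.9), (array([389., 229.]), 0.8), (array([265., 295.]), 0.77), (array([418., 331.]), 0.65), (a
[... 744 characters left out ...]
56206,  0.6761723 ]), 'rotation': array([ 0.79258232,  0.38973358, -0.19558052, -0.42622677])}
scene padlock [(array([417., 291.]), 0.85), (array([328., 238.]), 0.83), (array([279., 295.]), 0.64), (array([156., 275.]), 0.6), (array([204., 272.]), 0.55)]
scene carriage_grip [(array([244., 290.]), 0.78)]
scene lock_knob [(array([329., 279.]), 0.93)]
scene lock_tip [(array([304., 283.]), 0.86)]
scene end_stop [(array([315., 266.]), 0.86)]
scene bin_orange [(array([280., 348.]), 0.68), (array([450., 249.]), 0.65)]
scene bin_blue [(array([406., 215.]), 0.66)]
scene cup [(array([234., 283.]), 0.83)]
scene tape [(array([278., 349.]), 0.69)]
scene spray []
scene machine [(array([279., 311.]), 0.78)]
```

View pics/top0.png

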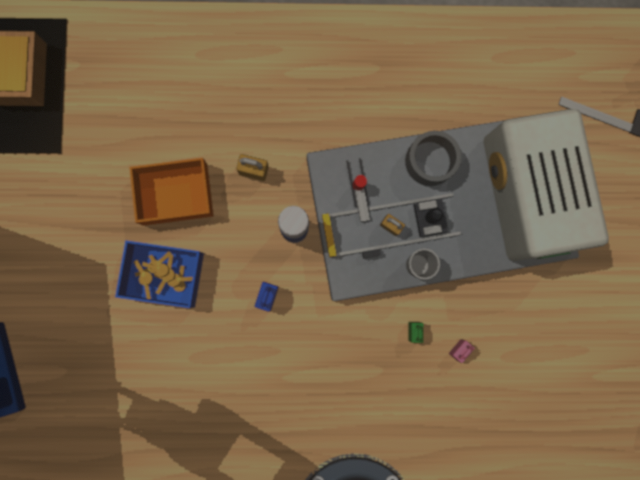

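View pics/scene0.png

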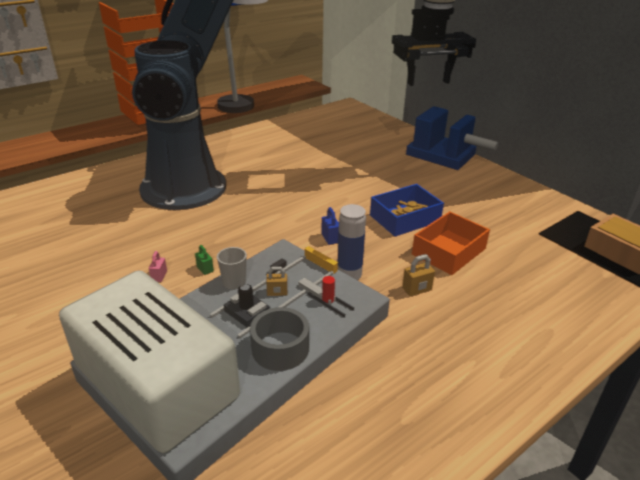

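```bash
cat > h.py <<'E'
from rig import get_obs, imaging, robot
import cv2,numpy as np
from scipy.spatial.transform import Rotation as R
from scipy.optimize import least_squares
def proj(c,P,p=None):
    p=p or imaging.camera_params(c); K=p["camera_matrix"]
    q=R.from_quat(p["rotation"]).inv().apply(np.atleast_2d(P)-p["xyz"])
    return (q[:,:2]/q[:,2:])@K[:2,:2].T+K[:2,2]
def ray(c,px,z,p=None):
    p=p or imaging.camera_params(c); K=p["camera_matrix"]
    d=R.from_quat(p["rotation"]).apply(np.linalg.inv(K)@[px[0],px[1],1])
    return p["xyz"]+d*(z-p["xyz"][2])/d[2]
E
python3 - <<'E'
from h import *
try: 
    print(R.from_quat(imaging.camera_params("top")["rotation"]).as_matrix().round(2))
except Exception as e: print(e)
def model(v):
    x,y,a,c,l=v
    P=np.array([[.155,.125,.045],[-.115,.125,.045],[0,.1055,.045],[.1-l,.044,.093],[0,-.08+c,.101],[.035-l,.044,.057]])
    r=np.array([[np.cos(a),-np.sin(a)],[np.sin(a),np.cos(a)]])
    P[:,:2]=P[:,:2]@r.T+[x,y]; return P
T=np.array([[307,153],[332,299],[331,232],[361,181],[435,214],[366,221]],float)
S=np.array([[np.nan]*2]*2+[[315,266],[329,279],[244,290],[304,283]],float)
def res(v):
    P=model(v); r=np.r_[proj("top",P)-T,proj("scene",P)-S]
    r=r[~np.isnan(r[:,0])]; return r.ravel()
best=min((least_squares(res,[.4,.0,a,.01,.02],loss="soft_l1") for a in (-.2,2.9,1.4,-1.7)),key=lambda s:s.cost)
print(best.x,np.degrees(best.x[2]),best.cost);print(res(best.x).reshape(-1,2).round(1))
np.save("m.npy",best.x)
im=imaging.camera("top");x0,y0=300,120
cr=cv2.resize(im[120:300,300:480],None,fx=3.3,fy=3.3,interpolation=cv2.INTER_CUBIC)
cv2.imwrite("pics/crop.png",cr[:,:,::-1])
for d in imaging.cut_out("top","padlock"):
    m=d["pixels"].astype(np.uint8);pts=cv2.findNonZero(m)
    print(d["confidence"],np.round(d["box"]),cv2.minAreaRect(pts))
for d in imaging.cut_out("top","bin_orange"): print(d["confidence"],d["box"],cv2.minAreaRect(cv2.findNonZero(d["pixels"].astype(np.uint8))))
for px in ([393,225],[389,229],[418,263],[293,230]): print(px,ray("top",px,.06))
hsv=cv2.cvtColor(im,cv2.COLOR_RGB2HSV);m=cv2.inRange(hsv,(4,170,60),(14,255,255));m[:120]=0;m[:,:100]=0;m[240:]=0;m[:,230:]=0
rc=cv2.minAreaRect(cv2.findNonZero(m));print(rc,[ray("top",p,.05).round(3) for p in cv2.boxPoints(rc)],ray("top",rc[0],.04))
E
```

```text
[[-0.   -1.    0.1 ]
 [-1.   -0.   -0.03]
 [ 0.03 -0.1  -0.99]]
[ 0.51550257 -0.06320105  0.16636751  0.00906304  0.02108594] 9.532156240060342 19.275443743002043
[[-0.4 -2.6]
 [-0.   1.1]
 [ 0.9  1.6]
 [ 0.3 -1.5]
 [ 2.  -0.6]
 [-0.5 -1.5]
 [ 3.6 -0.7]
 [-0.9 -0.2]
 [ 0.8 -3.9]
 [-3.2 -4.5]]
0.94 [266. 299.  26.  26.] ((266.3864440917969, 296.1102600097656), (18.452430725097656, 28.646099090576172), 19.29004669189453)
0.72 [417. 333.  15.  24.] ((416.5, 332.5), (21.0, 15.0), 90.0)
0.65 [460. 351.  26.  21.] ((461.2500305175781, 350.25), (17.677669525146484, 21.21320343017578), 45.0)
0.62 [393. 224.  26.  20.] ((391.9500427246094, 224.35003662109375), (22.803508758544922, 16.751808166503906), 37.87498474121094)
0.61 [253. 167.  31.  24.] ((251.96226501464844, 166.632080078125), (31.592926025390625, 21.56560516357422), 15.945395469665527)
0.58 [169.1, 190.0, 86.0, 70.2] ((171.14617919921875, 191.16925048828125), (60.90105438232422, 78.8860855102539), 82.87498474121094)
0.44 [455.4, 205.0, 301.4, 193.7] ((457.83966064453125, 202.71847534179688), (150.78237915039062, 284.1457214355469), 80.09581756591797)
0.31 [431.6, 217.6, 36.1, 37.4] ((430.1559753417969, 217.60800170898438), (34.70378112792969, 30.678855895996094), 79.69515228271484)
[393, 225] [ 0.51204519 -0.06531396  0.06      ]
[389, 229] [ 0.50499248 -0.05820585  0.06      ]
[418, 263] [ 0.44568948 -0.10811508  0.06      ]
[293, 230] [0.50273879 0.10932618 0.06      ]
((171.21617126464844, 191.37118530273438), (58.945011138916016, 75.92804718017578), 82.40535736083984) [array([0.614, 0.397, 0.05 ]), array([0.633, 0.266, 0.05 ]), array([0.529, 0.25 , 0.05 ]), array([0.511, 0.38 , 0.05 ])] [0.57304155 0.32568701 0.04      ]
```

View pics/crop.png

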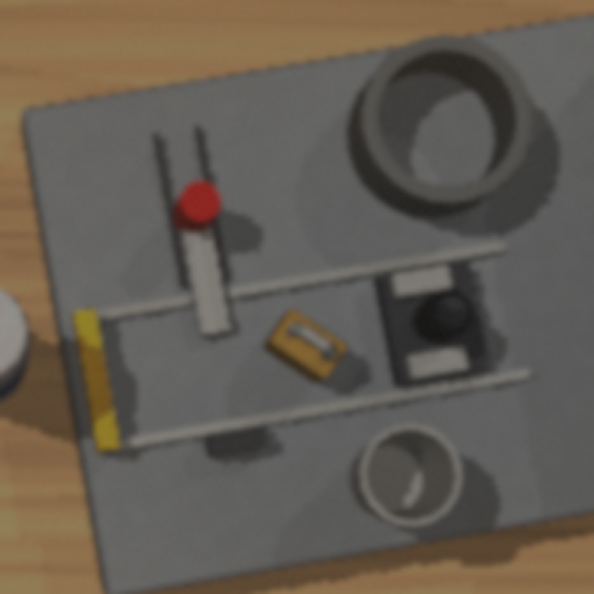

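```bash
cat >> h.py <<'E'
def m2w(p,v=None):
    v=np.load("m.npy") if v is None else v
    a=v[2];c,s=np.cos(a),np.sin(a);return np.array([v[0]+c*p[0]-s*p[1],v[1]+s*p[0]+c*p[1]])
def w2m(p):
    v=np.load("m.npy");a=v[2];c,s=np.cos(a),np.sin(a);d=np.array(p[:2])-v[:2];return np.array([c*d[0]+s*d[1],-s*d[0]+c*d[1]])
def go(P,yaw):
    """shift (tool mm) and turn about tool x (deg) for TCP at P pointing down, jaws along yaw (deg)"""
    o=get_obs();M=R.from_quat(o["tool_rot"])
    sh=M.inv().apply(np.array(P)-o["position"])*1e3
    for k in (0,180):
        a=np.radians(yaw+k);y=[np.cos(a),np.sin(a),0];x=[0,0,-1.]
        T=R.from_matrix(np.c_[x,y,np.cross(x,y)])
        rv=np.degrees((M.inv()*T).as_rotvec())
        print("t",round(o["time"],2),"pos",o["position"].round(4),"q6",o["q"][5].round(2),"shift",sh.round(1),"turn",rv.round(1))
E
python3 - <<'E'
from h import *
o=get_obs();M=R.from_quat(o["tool_rot"]).as_matrix();print("tool y yaw",np.degrees(np.arctan2(M[1,1],M[0,1])))
p1=ray("top",[392.4,224.5],.079);p2=ray("top",[394.5,222.4],.101);print("pad",p1,p2,w2m(p1),w2m(p2))
for n,px,z in (("cup",[424,264],.105),("tape",[434,158],.093),("spray",[293,224],.15)): p=ray("top",px,z);print(n,p,w2m(p))
c=[ray("top",np.array(q)/3.3+[300,120],.079)[:2] for q in ((292,309),(346,347),(320,381),(266,343))]
rc=cv2.minAreaRect(np.array(c,np.float32)*1000);print(rc)
for d in (c[1]-c[0],c[2]-c[1]):print(np.linalg.norm(d),np.degrees(np.arctan2(d[1],d[0])))
go([p1[0],p1[1],.18],-35)
E
```

```text
tool y yaw 66.63489611949727
pad [ 0.51075931 -0.06118967  0.079     ] [ 0.51181037 -0.06120235  0.101     ] [-0.00434468  0.00276909] [-0.00331024  0.00258253]
cup [ 0.44198313 -0.10880661  0.105     ] [-0.08005668 -0.03280097]
tape [ 0.62404393 -0.13197012  0.093     ] [ 0.09565447 -0.08579413]
spray [0.50296183 0.10815663 0.15      ] [0.01600944 0.17106847]
((510.6822204589844, -61.76308822631836), (35.1673469543457, 22.532012939453125), 54.668067932128906)
0.03425408846559169 -125.33192537315583
0.02252809192638882 142.1579220325666
t 1.35 pos [0.2478 0.5738 0.1856] q6 -0.18 shift [   5.6 -478.6  493.2] turn [101.6  -0.   -0. ]
t 1.35 pos [0.2478 0.5738 0.1856] q6 -0.18 shift [   5.6 -478.6  493.2] turn [-78.4   0.   -0. ]
```

```bash
python3 -m inch '[[87,[-2,-40,41],[0,0,0]],[87,[-2,-40,41],[0,0,0]],[87,[0,-40,41],[0,0,0]],[87,[0,-40,41],[0,0,0]],[87,[0,-40,41],[0,0,0]],[87,[0,-40,41],[0,0,0]],[87,[0,-40,41],[0,0,0]],[87,[0,-40,41],[0,0,0]],[87,[0,-40,41],[0,0,0]],[87,[0,-40,41],[0,0,0]],[87,[0,-40,41],[0,0,0]],[87,[0,-38,41],[0,0,0]]]' 20; python3 -m inch '[[50,[0,0,0],[-10,0,0]],[50,[0,0,0],[-10,0,0]],[50,[0,0,0],[-10,0,0]],[50,[0,0,0],[-10,0,0]],[50,[0,0,0],[-10,0,0]],[50,[0,0,0],[-10,0,0]],[50,[0,0,0],[-10,0,0]],[50,[0,0,0],[-8,0,0]]]'
python3 - <<'E'
from h import *
go([.5108,-.0612,.18],-35.3)
im=imaging.camera("wrist");cv2.imwrite("pics/w1.png",im[:,:,::-1]);p=imaging.camera_params("wrist");print(p)
print([(d["pixel"],d["confidence"]) for d in imaging.tip_of("wrist","padlock")], proj("wrist",[[.5108,-.0612,.045],[.5108,-.0612,.101]],p))
E
```

```text
time: 2.85
position: [0.5229, -0.0735, 0.192]
tool_rot: [0.143, 0.689, -0.138, 0.697]
ft_force: [0.6, 0.9, 0.2]
grip_width: 0.0872
time: 3.85
position: [0.5308, -0.0673, 0.1923]
tool_rot: [-0.338, 0.626, 0.321, 0.625]
ft_force: [-0.2, 1.0, -0.2]
grip_width: 0.0502
t 3.85 pos [ 0.5308 -0.0673  0.1923] q6 -2.86 shift [11.9 20.3 -6.1] turn [-179.1   -1.9   -1.1]
t 3.85 pos [ 0.5308 -0.0673  0.1923] q6 -2.86 shift [11.9 20.3 -6.1] turn [ 0.9 -0.7  1.2]
{'camera_matrix': array([[352.86764988,   0.        , 319.51948736],
       [  0.        , 352.86764988, 234.63322273],
       [  0.        ,   0.        ,   1.        ]]), 'xyz': array([ 0.48751   , -0.12096849,  0.3918784 ]), 'rotation': array([0.2918866 , 0.94781836, 0.11910407, 0.04750563])}
[([340.9, 207.0], 0.77), ([467.5, 60.7], 0.68)] [[341.2829033  207.06343972]
 [343.88714915 218.90843649]]
```

View pics/w1.png

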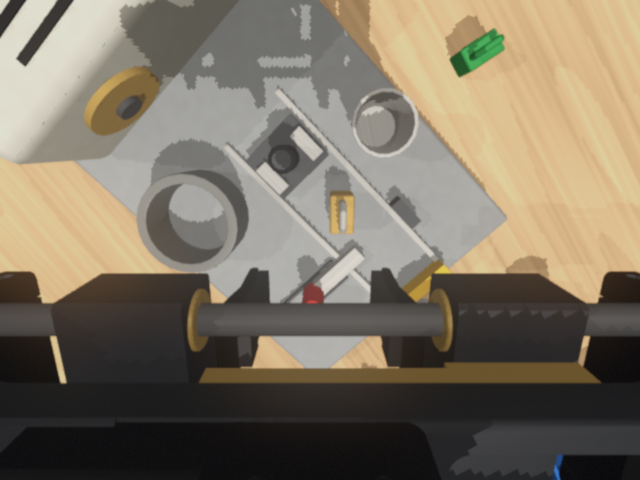

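```bash
python3 -c "
from h import *;print(get_obs()['q'])"; python3 -m inch '[[50,[0,0,0],[10,0,0]],[50,[0,0,0],[10,0,0]],[50,[0,0,0],[10,0,0]],[50,[0,0,0],[10,0,0]],[50,[0,0,0],[10,0,0]],[50,[0,0,0],[10,0,0]],[50,[0,0,0],[10,0,0]],[50,[0,0,0],[10,0,0]],[50,[0,0,0],[10,0,0]],[50,[0,0,0],[10,0,0]],[50,[0,0,0],[10,0,0]],[50,[0,0,0],[10,0,0]]]'
python3 -m inch '[[50,[0,0,0],[10,0,0]],[50,[0,0,0],[10,0,0]],[50,[0,0,0],[10,0,0]],[50,[0,0,0],[10,0,0]],[50,[0,0,0],[10,0,0]],[50,[0,0,0],[10,0,0]],[50,[0,0,0],[0,0,0]]]'
python3 - <<'E'
from h import *
go([.5108,-.0612,.15],-35.3)
E
```

```text
[-0.32054549  0.39237579  1.66169821 -0.01844065  1.07052792 -2.85366263]
time: 5.45
position: [0.5295, -0.07, 0.1928]
tool_rot: [0.396, 0.576, -0.403, 0.591]
ft_force: [0.4, -0.0, 0.7]
grip_width: 0.05
time: 6.32
position: [0.5286, -0.0732, 0.1933]
tool_rot: [0.644, 0.284, -0.643, 0.301]
ft_force: [0.3, -0.2, -0.7]
grip_width: 0.0501
t 6.33 pos [ 0.5286 -0.0732  0.1933] q6 0.39 shift [ 42.8 -22.3   2.3] turn [-5.8  0.5 -1.2]
t 6.33 pos [ 0.5286 -0.0732  0.1933] q6 0.39 shift [ 42.8 -22.3   2.3] turn [174.2  -1.9  -0.8]
```

```bash
python3 -m inch '[[40,[20,-20,2],[-6,0.5,-1]],[40,[20,-2,0],[0,0,0]],[40,[0,0,0],[0,0,0]]]'
python3 - <<'E'
from h import *
go([.5108,-.0612,.053],-35.3)
E
```

```text
time: 6.7
position: [0.511, -0.0617, 0.1527]
tool_rot: [0.627, 0.328, -0.625, 0.331]
ft_force: [-0.5, -0.3, 0.3]
grip_width: 0.0405
t 6.7 pos [ 0.511  -0.0617  0.1527] q6 0.27 shift [99.7 -1.  -0.3] turn [ 0.9 -0.  -0.3]
t 6.7 pos [ 0.511  -0.0617  0.1527] q6 0.27 shift [99.7 -1.  -0.3] turn [-179.1    0.5   -0. ]
```

```bash
python3 -m inch '[[40,[40,-1,0],[1,0,0]],[40,[35,0,0],[0,0,0]],[40,[24,0,0],[0,0,0]],[40,[0,0,0],[0,0,0]],[10,[0,0,0],[0,0,0]],[10,[0,0,0],[0,0,0]],[10,[0,0,0],[0,0,0]]]' 25
python3 -m inch '[[10,[-30,0,0],[0,0,0]],[10,[-60,0,0],[0,0,0]],[10,[-40,0,0],[0,0,0]],[10,[0,0,0],[0,0,0]]]'
python3 - <<'E'
from h import *
for y in (98,):go([.572,.3235,.18],y)
E
```

```text
time: 7.58
position: [0.5191, -0.065, 0.0585]
tool_rot: [0.633, 0.32, -0.622, 0.332]
ft_force: [-0.5, -0.9, 0.1]
grip_width: 0.0176
time: 8.07
position: [0.5171, -0.0642, 0.1945]
tool_rot: [0.633, 0.319, -0.621, 0.333]
ft_force: [0.1, -0.7, -0.6]
grip_width: 0.0102
t 8.07 pos [ 0.5171 -0.0642  0.1945] q6 0.27 shift [  12.1 -177.9 -348.9] turn [-133.     1.5   -1.1]
t 8.07 pos [ 0.5171 -0.0642  0.1945] q6 0.27 shift [  12.1 -177.9 -348.9] turn [47.  -0.9 -1.2]
```

```bash
python3 - <<'E'
from h import *
o=get_obs();im=imaging.camera("wrist");p=imaging.camera_params("wrist");
t=imaging.camera("top")
for c in("wrist","top"):
  print(c,[(np.round(d["pixel"],1),d["confidence"]) for d in imaging.tip_of(c,"padlock")])
a=cv2.resize(im[60:360,150:550],(800,600)); 
cv2.imwrite("pics/w2.png",a[:,:,::-1])
E
```

```text
wrist [(array([310.4, 213.7]), 0.84), (array([ 85.7, 104.7]), 0.56), (array([209.4,  70.1]), 0.37)]
top [(array([263.1, 296.1]), 0.89), (array([253.6, 170.7]), 0.68)]
```

View pics/w2.png

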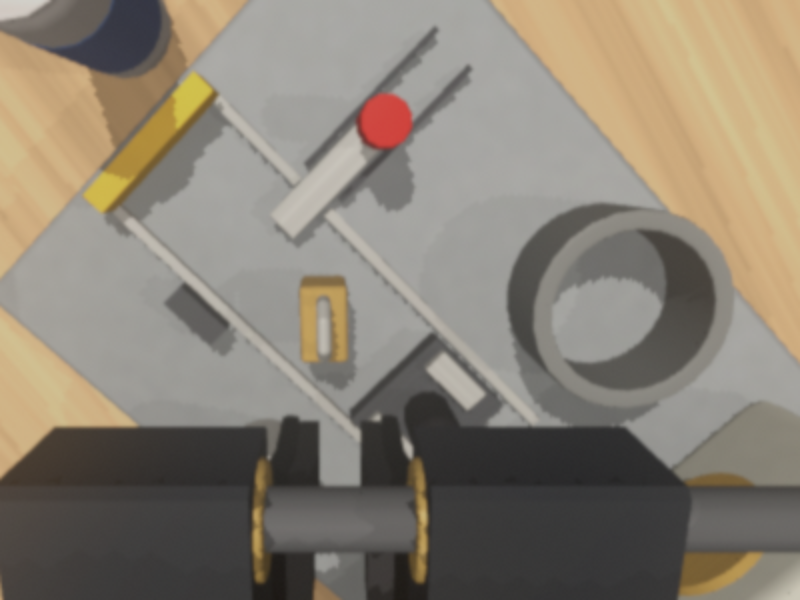

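```bash
python3 - <<'E'
from h import *
p=imaging.camera_params("wrist");o=get_obs()
print(o["position"],o["q"],R.from_quat(o["tool_rot"]).as_matrix().round(3))
a=ray("wrist",[310.4,213.7],.045,p);b=ray("wrist",[150+324/2,60+320/2],.079,p);print(a,b,w2m(a))
c=[ray("wrist",np.array(q)/2+[150,60],.079,p)[:2] for q in ((301,287),(347,287),(347,361),(302,361))]
print(np.mean(c,0))
for d in (c[1]-c[0],c[2]-c[1]):print(np.linalg.norm(d),np.degrees(np.arctan2(d[1],d[0])))
print("tcp px",proj("wrist",[o["position"]],p))
for n in ("lock_knob","lock_tip","carriage_grip","end_stop"): print(n,[(np.round(d["pixel"],1),d["confidence"]) for d in imaging.tip_of("wrist",n)])
E
```

```text
[ 0.51351157 -0.0630805   0.18945735] [-3.37696761e-01  3.71917344e-01  1.70684636e+00 -1.29344807e-03
  1.04827111e+00  2.74517018e-01] [[ 0.013  0.819 -0.574]
 [-0.006 -0.574 -0.819]
 [-1.     0.014 -0.003]]
[ 0.50678469 -0.05980335  0.045     ] [ 0.50901582 -0.05980886  0.079     ] [-0.00803485  0.00479448]
[ 0.50790612 -0.06157541]
0.020405479453033518 -35.21797613421691
0.03417885704267611 -124.9102160533546
tcp px [[320.04442987 260.99354519]]
lock_knob [(array([344.4, 121.3]), 0.56)]
lock_tip [(array([288.4, 172.8]), 0.9)]
carriage_grip [(array([368.9, 282.4]), 0.71)]
end_stop [(array([235.9, 136.7]), 0.89)]
```

```bash
python3 -m inch '[[45,[20,-4,0],[0,0,0]],[45,[20,0,0],[0,0,0]],[45,[10,0,0],[0,0,0]],[45,[0,0,0],[0,0,0]]]'
python3 - <<'E'
from h import *
im=imaging.camera("wrist");p=imaging.camera_params("wrist")
print(get_obs()["position"],get_obs()["grip_width"])
for d in imaging.tip_of("wrist","padlock"):print(d["pixel"],d["confidence"],ray("wrist",d["pixel"],.045,p))
for d in imaging.cut_out("wrist","padlock"):print(d["box"],d["confidence"],cv2.minAreaRect(cv2.findNonZero(d["pixels"].astype(np.uint8))))
cv2.imwrite("pics/w3.png",cv2.resize(im[130:380,170:470],(720,600))[:,:,::-1])
go([.5085,-.061,.053],-35.2)
E
```

```text
time: 8.98
position: [0.5107, -0.0611, 0.1358]
tool_rot: [0.63, 0.323, -0.625, 0.329]
ft_force: [0.2, -0.2, 0.5]
grip_width: 0.0407
[ 0.51108246 -0.06122239  0.13625788] 0.04228267617178594
[321.0, 228.5] 0.65 [ 0.51094582 -0.0648284   0.045     ]
[322.5, 233.7, 29.2, 51.4] 0.68 ((322.0, 233.0), (54.0, 28.0), 90.0)
[44.9, 91.1, 89.7, 59.4] 0.62 ((41.253150939941406, 91.0516357421875), (59.27268981933594, 89.4862060546875), 72.47443389892578)
t 9.12 pos [ 0.5118 -0.0615  0.1372] q6 0.28 shift [84.1 -4.1  1.8] turn [ 0.1 -0.2 -0.8]
t 9.12 pos [ 0.5118 -0.0615  0.1372] q6 0.28 shift [84.1 -4.1  1.8] turn [-179.8    1.2   -0.3]
```

View pics/w3.png

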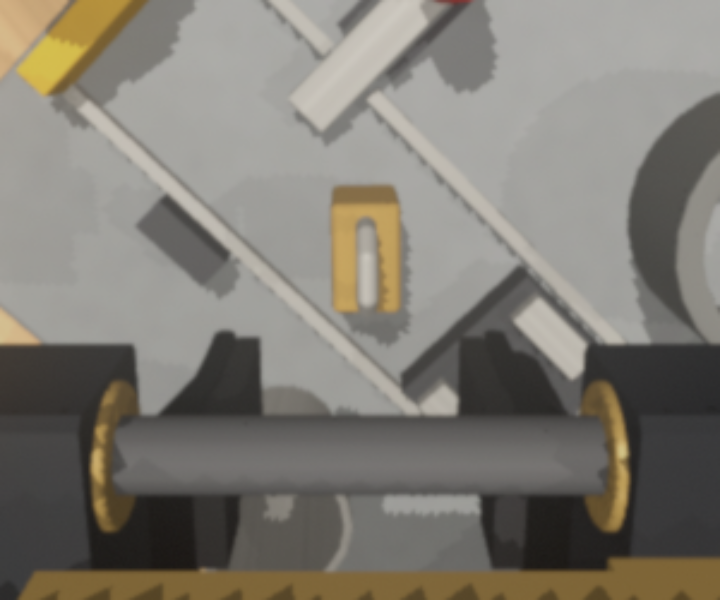

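```bash
python3 -m inch '[[45,[15,-1,0],[0,0,-1]],[45,[15,0,0],[0,0,0]],[45,[15,0,0],[0,0,0]],[45,[10,0,0],[0,0,0]],[45,[0,0,0],[0,0,0]]]'
python3 - <<'E'
from h import *
p=imaging.camera_params("wrist")
im=imaging.camera("wrist");print(get_obs()["ft_force"],get_obs()["grip_width"])
for d in imaging.tip_of("wrist","padlock"):print(d["pixel"],d["confidence"],ray("wrist",d["pixel"],.045,p))
for d in imaging.cut_out("wrist","padlock"):print(d["box"],d["confidence"])
go([.510,-.062,.053],-35.2)
E
```

```text
time: 9.75
position: [0.513, -0.0615, 0.0802]
tool_rot: [0.628, 0.327, -0.626, 0.325]
ft_force: [-0.9, 0.6, -0.3]
grip_width: 0.0451
[0.37156624 0.43995184 0.18693945] 0.04477607738165517
[323.1, 246.5] 0.98 [ 0.51368571 -0.06410736  0.045     ]
[8.8, 89.9] 0.73 [0.4121719  0.13122126 0.045     ]
[21.6, 83.7, 43.1, 60.3] 0.8
[319.6, 258.4, 38.5, 73.3] 0.68
t 9.9 pos [ 0.5138 -0.0618  0.0813] q6 0.27 shift [28.3 -3.   2.5] turn [ 0.1 -0.3 -0. ]
t 9.9 pos [ 0.5138 -0.0618  0.0813] q6 0.27 shift [28.3 -3.   2.5] turn [-1.799e+02  1.000e-01 -4.000e-01]
```

```bash
python3 -m inch '[[45,[12,0,1],[0,0,0]],[45,[12,0,0],[0,0,0]],[45,[5,0,0],[0,0,0]],[45,[0,0,0],[0,0,0]]]'
python3 - <<'E'
from h import *
p=imaging.camera_params("wrist")
im=imaging.camera("wrist");print(get_obs()["ft_force"],get_obs()["grip_width"])
for d in imaging.tip_of("wrist","padlock"):print(d["pixel"],d["confidence"],ray("wrist",d["pixel"],.045,p))
go([.510,-.062,.053],-35.2)
cv2.imwrite("pics/w4.png",cv2.resize(im[130:380,170:470],(720,600))[:,:,::-1])
E
```

```text
time: 10.4
position: [0.5138, -0.0627, 0.0509]
tool_rot: [0.629, 0.326, -0.625, 0.326]
ft_force: [-0.4, 0.2, 1.6]
grip_width: 0.0449
[ 0.24521576 -0.12044756  0.20874883] 0.044996906643162936
[319.5, 262.4] 0.91 [ 0.5118392  -0.06495755  0.045     ]
t 10.5 pos [ 0.5142 -0.0628  0.0514] q6 0.27 shift [-1.6 -3.9  1.7] turn [ 0.1 -0.3 -0.2]
t 10.5 pos [ 0.5142 -0.0628  0.0514] q6 0.27 shift [-1.6 -3.9  1.7] turn [-179.9    0.3   -0.5]
```

View pics/w4.png

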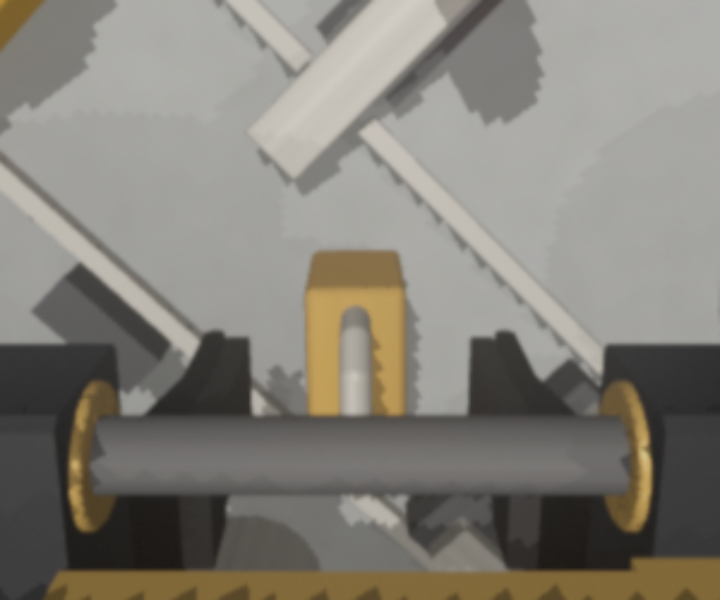

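```bash
python3 -m inch '[[15,[0,0,0],[0,0,0]],[15,[0,0,0],[0,0,0]],[15,[0,0,0],[0,0,0]],[15,[0,0,0],[0,0,0]],[15,[0,0,0],[0,0,0]]]' 40
```

```text
time: 11.12
position: [0.5149, -0.063, 0.0523]
tool_rot: [0.63, 0.326, -0.625, 0.327]
ft_force: [-0.3, -0.5, 0.1]
grip_width: 0.0158
```

```bash
python3 - <<'E'
from h import *
im=imaging.camera("scene");w=imaging.camera("wrist")
a=cv2.resize(im[180:360,190:370],(600,600),interpolation=cv2.INTER_CUBIC);b=cv2.resize(w[230:330,270:370],(200,200))
a[:200,:200]=b
o=get_obs();print(proj("scene",[o["position"],[.511,-.063,.045],[.511,-.063,.101]]),o["position"])
pw=imaging.camera_params("wrist");print(pw["xyz"],R.from_quat(pw["rotation"]).as_matrix()[:,2])
cv2.imwrite("pics/s5.png",a[:,:,::-1])
E
```

```text
[[277.48409118 288.40172714]
 [276.38060855 290.42608663]
 [275.30831782 265.37170754]] [ 0.51488852 -0.06298212  0.05228268]
[ 0.55388771 -0.00548983  0.25161738] [-0.14488903 -0.21334958 -0.96617241]
```

View pics/s5.png

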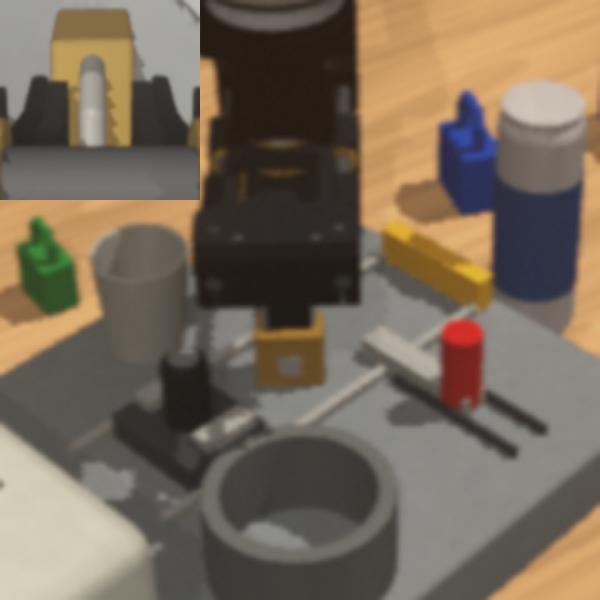

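```bash
python3 -m inch '[[42,[0,0,0],[0,0,0]],[42,[0,0,0],[0,0,0]],[42,[0,0,0],[0,0,0]],[42,[8,0,0],[0,0,0]],[42,[0,0,0],[0,0,0]]]'; python3 -m inch '[[42,[5,0,0],[0,0,0]],[42,[0,0,0],[0,0,0]]]'; python3 - <<'E'
from h import *
print(get_obs()["position"],get_obs()["ft_force"])
im=imaging.camera("scene");w=imaging.camera("wrist")
a=cv2.resize(im[240:330,230:320],(600,600),interpolation=cv2.INTER_CUBIC)
cv2.imwrite("pics/s6.png",a[:,:,::-1])
E
```

```text
time: 11.85
position: [0.5149, -0.0629, 0.0437]
tool_rot: [0.63, 0.326, -0.625, 0.327]
ft_force: [-0.1, -0.2, -0.4]
grip_width: 0.0415
time: 12.1
position: [0.5147, -0.0629, 0.038]
tool_rot: [0.63, 0.326, -0.625, 0.327]
ft_force: [-0.1, 0.1, -0.5]
grip_width: 0.0422
[ 0.51472876 -0.06290191  0.03802648] [-0.14119112  0.11751081 -0.46667573]
```

View pics/s6.png

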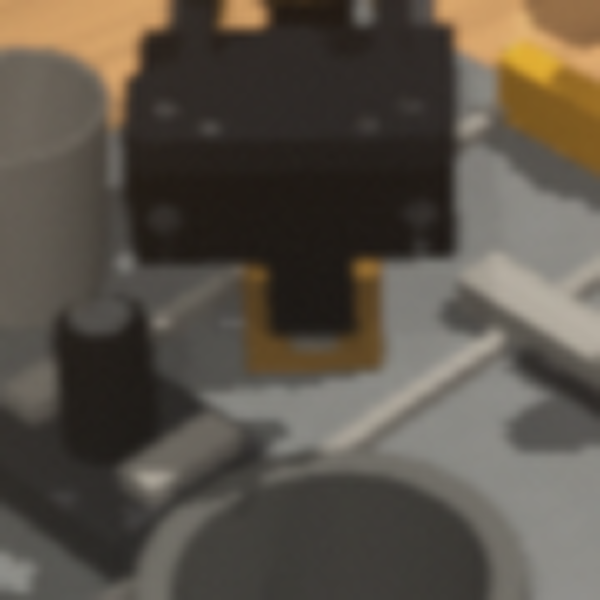

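```bash
python3 -m inch '[[42,[3,0,0],[0,0,0]],[10,[0,0,0],[0,0,0]],[10,[0,0,0],[0,0,0]],[10,[0,0,0],[0,0,0]],[10,[0,0,0],[0,0,0]]]' 40;  python3 -m inch '[[10,[-5,0,0],[0,0,0]],[10,[-20,0,0],[0,0,0]],[10,[-20,0,0],[0,0,0]]]'
```

```text
time: 12.82
position: [0.515, -0.0629, 0.0354]
tool_rot: [0.63, 0.326, -0.625, 0.327]
ft_force: [-0.0, -0.7, -0.8]
grip_width: 0.0215
time: 13.2
position: [0.5131, -0.0625, 0.0802]
tool_rot: [0.629, 0.327, -0.626, 0.326]
ft_force: [-1.2, 0.0, -1.0]
grip_width: 0.0218
```

```bash
python3 -m inch '[[10,[-40,0,0],[0,0,0]],[10,[-40,0,0],[0,0,0]],[10,[-40,0,0],[0,0,0]],[10,[0,0,0],[-10,0,0]],[10,[0,0,0],[-10,0,0]],[10,[0,0,0],[-10,0,0]],[10,[0,0,0],[-10,0,0]],[10,[0,0,0],[-3,0,0]]]'
python3 - <<'E'
from h import *
go([.572,.3235,.20],8)
E
```

```text
time: 14.2
position: [0.5119, -0.0627, 0.2079]
tool_rot: [0.46, 0.538, -0.455, 0.541]
ft_force: [0.2, -0.9, -1.5]
grip_width: 0.0212
t 14.2 pos [ 0.5119 -0.0627  0.2079] q6 -0.51 shift [   9.1  122.2 -371.2] turn [ 1.4 -0.  -0.4]
t 14.2 pos [ 0.5119 -0.0627  0.2079] q6 -0.51 shift [   9.1  122.2 -371.2] turn [-1.786e+02  7.000e-01 -1.000e-01]
```

```bash
python3 -m inch '[[10,[0,13,-38],[0,0,0]],[10,[0,16,-47],[0,0,0]],[10,[0,16,-47],[0,0,0]],[10,[0,16,-47],[0,0,0]],[10,[0,16,-47],[0,0,0]],[10,[0,16,-47],[0,0,0]],[10,[0,16,-47],[0,0,0]],[10,[0,8,-25],[0,0,0]],[10,[0,0,0],[0,0,0]]]'
python3 - <<'E'
from h import *
im=imaging.camera("top");w=imaging.camera("wrist");p=imaging.camera_params("wrist")
go([.572,.3235,.10],8)
print("wristpx of bin by top:",proj("wrist",[[.614,.397,.05],[.633,.266,.05],[.529,.25,.05],[.511,.38,.05]],p).round())
for d in imaging.cut_out("wrist","bin_orange")[:1]:print(d["box"],d["confidence"])
cv2.imwrite("pics/b7.png",np.hstack([cv2.resize(im[100:300,80:360],(420,300)),cv2.resize(w,(380,300))])[:,:,::-1])
E
```

```text
time: 15.32
position: [0.5716, 0.3066, 0.2089]
tool_rot: [0.46, 0.537, -0.456, 0.54]
ft_force: [0.2, -0.9, -1.2]
grip_width: 0.0213
t 15.43 pos [0.5714 0.3044 0.2089] q6 0.16 shift [108.9   3.  -18.9] turn [ 1.1  0.1 -0.3]
t 15.43 pos [0.5714 0.3044 0.2089] q6 0.16 shift [108.9   3.  -18.9] turn [-1.789e+02  5.000e-01  1.000e-01]
wristpx of bin by top: [[378. 124.]
 [371. 253.]
 [273. 253.]
 [271. 124.]]
[328.1, 188.1, 99.6, 129.7] 0.73
```

View pics/b7.png

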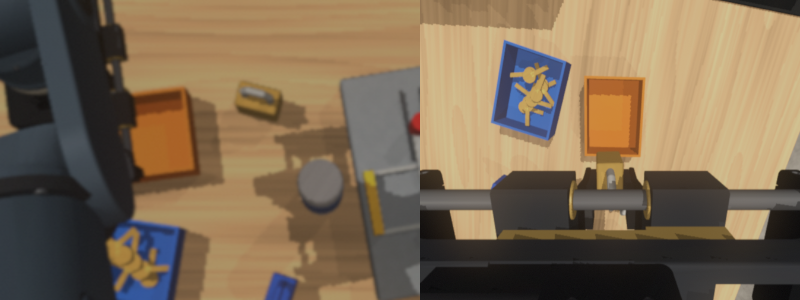

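```bash
python3 -m inch '[[10,[0,5,-18],[0,0,0]],[10,[0,0,0],[0,0,0]],[10,[40,0,0],[0,0,0]],[10,[40,0,0],[0,0,0]],[10,[30,0,0],[0,0,0]],[10,[0,0,0],[0,0,0]]]'
python3 - <<'E'
from h import *
w=imaging.camera("wrist");p=imaging.camera_params("wrist")
go([.574,.3235,.02],8)
for n in ("bin_orange","padlock"):
  for d in imaging.cut_out("wrist",n)[:2]:print(n,np.round(d["box"]),d["confidence"])
print(proj("wrist",[[.614,.397,.05],[.633,.266,.05],[.529,.25,.05],[.511,.38,.05]],p).round())
E
```

```text
time: 16.23
position: [0.577, 0.3202, 0.0985]
tool_rot: [0.462, 0.534, -0.458, 0.54]
ft_force: [0.2, -0.1, -1.3]
grip_width: 0.021
t 16.27 pos [0.5785 0.3207 0.1003] q6 0.19 shift [80.2 -5.1 -3.5] turn [ 0.8  0.1 -0.8]
t 16.27 pos [0.5785 0.3207 0.1003] q6 0.19 shift [80.2 -5.1 -3.5] turn [-1.792e+02  1.200e+00  1.000e-01]
bin_orange [322. 218. 144. 159.] 0.62
padlock [321. 273.  48.  57.] 0.95
padlock [ 90. 361.  70.  46.] 0.77
[[389. 140.]
 [378. 315.]
 [244. 316.]
 [235. 142.]]
```

```bash
python3 -m inch '[[10,[25,-2,0],[0,0,0]],[10,[25,0,0],[0,0,0]],[10,[15,0,0],[0,0,0]],[10,[10,0,0],[0,0,0]],[10,[5,0,0],[0,0,0]],[10,[0,0,0],[0,0,0]]]'
```

```text
time: 17.12
position: [0.5886, 0.3246, 0.0308]
tool_rot: [0.471, 0.529, -0.449, 0.545]
ft_force: [-0.4, -0.3, -2.1]
grip_width: 0.0212
```

```bash
python3 -m inch '[[10,[0,-10,0],[0,0,0]],[10,[0,0,0],[0,0,0]]]'; python3 -c "
from h import *
go([.574,.3235,.016],8)"
```

```text
time: 17.38
position: [0.5783, 0.3231, 0.0314]
tool_rot: [0.471, 0.529, -0.449, 0.545]
ft_force: [0.1, 0.0, -1.0]
grip_width: 0.0218
t 17.38 pos [0.5783 0.3231 0.0314] q6 0.19 shift [15.2 -4.8 -1. ] turn [ 0.8 -0.2 -2.3]
t 17.38 pos [0.5783 0.3231 0.0314] q6 0.19 shift [15.2 -4.8 -1. ] turn [-179.2    3.5   -0.3]
```

```bash
python3 -m inch '[[10,[6,-4,0],[0,0,-2]],[10,[5,0,0],[0,0,0]],[10,[0,0,0],[0,0,0]]]'; python3 -m inch '[[36,[0,0,0],[0,0,0]],[40,[0,0,0],[0,0,0]],[40,[0,0,0],[0,0,0]]]'; python3 -m inch '[[40,[-15,0,0],[0,0,0]],[40,[-40,0,0],[0,0,0]],[40,[-50,0,0],[0,0,0]],[40,[-50,0,0],[0,0,0]],[40,[0,0,0],[0,0,0]]]'; python3 - <<'E'
from h import *
w=imaging.camera("wrist");p=imaging.camera_params("wrist")
go([.5,0,.2],9.5)
for n in ("bin_orange","padlock"):
  for d in imaging.cut_out("wrist",n)[:3]:print(n,np.round(d["box"]),d["confidence"])
for d in imaging.tip_of("wrist","padlock")[:2]:print(d["confidence"],ray("wrist",d["pixel"],.01,p))
E
```

```text
time: 17.75
position: [0.575, 0.3228, 0.02]
tool_rot: [0.462, 0.537, -0.458, 0.537]
ft_force: [0.6, 0.3, -1.5]
grip_width: 0.0212
time: 18.12
position: [0.5758, 0.323, 0.0205]
tool_rot: [0.462, 0.537, -0.458, 0.537]
ft_force: [0.3, 0.4, -0.2]
grip_width: 0.0381
time: 18.75
position: [0.5763, 0.3228, 0.1851]
tool_rot: [0.464, 0.536, -0.456, 0.538]
ft_force: [-0.6, -0.4, -0.0]
grip_width: 0.0396
t 18.8 pos [0.5745 0.3221 0.1825] q6 0.19 shift [ -19.3 -122.8  306.8] turn [-0.7 -0.2 -0.3]
t 18.8 pos [0.5745 0.3221 0.1825] q6 0.19 shift [ -19.3 -122.8  306.8] turn [179.3  -0.4   0.4]
padlock [337. 351.  44.  38.] 0.65
padlock [316. 210.  19.  35.] 0.59
0.73 [0.57137814 0.32332659 0.01      ]
```

```bash
python3 -c "
from h import *
p=m2w([.079,.044]);print(p);go([p[0],p[1],.19],9.5)"
```

```text
[ 0.58612535 -0.00672607]
t 18.95 pos [0.5715 0.3209 0.1773] q6 0.19 shift [-13.2 -35.7 326. ] turn [-0.7 -0.1  0.3]
t 18.95 pos [0.5715 0.3209 0.1773] q6 0.19 shift [-13.2 -35.7 326. ] turn [179.3   0.5   0.2]
```

```bash
python3 -m inch '[[40,[-10,-4,38],[0,0,0]],[40,[-4,-5,46],[0,0,0]],[40,[0,-5,46],[0,0,0]],[40,[0,-5,46],[0,0,0]],[40,[0,-5,46],[0,0,0]],[40,[0,-5,46],[-0.7,0,0]],[40,[0,-4,36],[0,0,0]],[40,[0,0,0],[0,0,0]]]'
python3 - <<'E'
from h import *
w=imaging.camera("wrist");p=imaging.camera_params("wrist")
k=m2w([.079,.044]);go([k[0],k[1],.12],9.5)
for n,z in (("lock_knob",.093),("lock_tip",.057),("carriage_grip",.101),("end_stop",.045)):
  for d in imaging.tip_of("wrist",n)[:2]:q=ray("wrist",d["pixel"],z,p);print(n,d["pixel"],d["confidence"],q,w2m(q))
hsv=cv2.cvtColor(w,cv2.COLOR_RGB2HSV);m=cv2.inRange(hsv,(0,150,60),(5,255,255))|cv2.inRange(hsv,(174,150,60),(180,255,255))
print("red",cv2.boundingRect(cv2.findNonZero(m)),m.sum()/255)
E
```

```text
time: 19.95
position: [0.577, 0.0066, 0.1751]
tool_rot: [0.448, 0.55, -0.464, 0.53]
ft_force: [0.3, 0.6, -0.5]
grip_width: 0.04
t 20.0 pos [0.5765 0.008  0.175 ] q6 -0.34 shift [54.6  9.  16.5] turn [ 0.2 -0.4  2.1]
t 20.0 pos [0.5765 0.008  0.175 ] q6 -0.34 shift [54.6  9.  16.5] turn [-179.8   -3.3   -0.7]
lock_knob [333.1, 247.1] 0.89 [ 0.58607915 -0.00609393  0.093     ] [0.07905912 0.04463107]
lock_tip [258.0, 233.5] 0.81 [ 0.51654824 -0.0163273   0.057     ] [0.00879358 0.04605339]
end_stop [244.7, 166.4] 0.84 [0.49431564 0.04173458 0.045     ] [-0.00351694  0.10699534]
red (318, 224, 25, 32) 538.0
```

```bash
python3 -m inch '[[40,[0,9,15],[0,0,2]],[40,[20,0,0],[0,0,0]],[40,[0,0,0],[0,0,0]]]'
python3 - <<'E'
from h import *
w=imaging.camera("wrist");p=imaging.camera_params("wrist")
k=m2w([.079,.044]);go([k[0],k[1],.062],9.5)
for n,z in (("lock_knob",.093),):
  for d in imaging.tip_of("wrist",n)[:2]:q=ray("wrist",d["pixel"],z,p);print(n,d["pixel"],d["confidence"],q,w2m(q))
E
```

```text
time: 20.58
position: [0.5907, -0.002, 0.1562]
tool_rot: [0.457, 0.542, -0.45, 0.543]
ft_force: [0.0, 0.3, 0.7]
grip_width: 0.04
t 20.62 pos [ 0.592  -0.0023  0.1574] q6 -0.38 shift [95.3 -7.5  3.7] turn [ 0.7 -0.2 -0.6]
t 20.62 pos [ 0.592  -0.0023  0.1574] q6 -0.38 shift [95.3 -7.5  3.7] turn [-179.3    0.9   -0.4]
lock_knob [309.5, 239.5] 0.81 [ 0.58451894 -0.00799349  0.093     ] [0.07720587 0.0430161 ]
lock_knob [233.8, 224.6] 0.46 [ 0.52543552 -0.0063816   0.093     ] [0.01920517 0.05439002]
```

Descend slowly over the knob, then check.

```bash
python3 -m inch '[[40,[20,-7,4],[0,0,0]],[40,[18,0,0],[0,0,0]],[40,[15,0,0],[0,0,0]],[40,[0,0,0],[0,0,0]]]'
python3 - <<'E'
from h import *
k=m2w([.0785,.044]);go([k[0],k[1],.062],9.5)
E
```

```text
time: 21.18
position: [0.5908, -0.008, 0.1074]
tool_rot: [0.459, 0.538, -0.448, 0.547]
ft_force: [-0.4, -0.5, -0.2]
grip_width: 0.0401
t 21.18 pos [ 0.5908 -0.008   0.1074] q6 -0.39 shift [45.3 -5.7 -2.1] turn [ 0.8 -0.  -1.1]
t 21.18 pos [ 0.5908 -0.008   0.1074] q6 -0.39 shift [45.3 -5.7 -2.1] turn [-179.2    1.8   -0. ]
```

```bash
python3 -m inch '[[40,[12,-6,-1],[0,0,-1]],[40,[12,-2,0],[0,0,0]],[40,[10,-2,0],[0,0,0]],[40,[0,0,0],[0,0,0]]]'
python3 - <<'E'
from h import *
k=m2w([.0785,.044]);go([k[0],k[1],.062],9.5)
E
```

```text
time: 21.68
position: [0.5813, -0.0088, 0.0721]
tool_rot: [0.454, 0.542, -0.452, 0.544]
ft_force: [-0.6, -0.4, 0.5]
grip_width: 0.0399
t 21.68 pos [ 0.5813 -0.0088  0.0721] q6 -0.39 shift [10.1  4.6 -1.2] turn [ 0.8  0.  -0.2]
t 21.68 pos [ 0.5813 -0.0088  0.0721] q6 -0.39 shift [10.1  4.6 -1.2] turn [-1.792e+02  3.000e-01  1.000e-01]
```

```bash
python3 -m inch '[[40,[7,4,0],[0,0,0]],[40,[5,0,0],[0,0,0]],[40,[0,0,0],[0,0,0]],[12,[0,0,0],[0,0,0]],[12,[0,0,0],[0,0,0]],[12,[0,0,0],[0,0,0]],[12,[0,0,0],[0,0,0]]]' 12
python3 - <<'E'
from h import *
k=m2w([.1,.044]);go([k[0],k[1],.062],9.5);print(w2m(get_obs()["position"]),get_obs()["ft_force"])
E
```

```text
time: 22.55
position: [0.5868, -0.0083, 0.0602]
tool_rot: [0.454, 0.541, -0.452, 0.545]
ft_force: [-0.2, 0.2, -0.3]
grip_width: 0.0138
t 22.55 pos [ 0.5868 -0.0083  0.0602] q6 -0.39 shift [-1.7 20.6 -1.4] turn [ 0.8  0.1 -0.3]
t 22.55 pos [ 0.5868 -0.0083  0.0602] q6 -0.39 shift [-1.7 20.6 -1.4] turn [-1.792e+02  5.000e-01  1.000e-01]
[0.0794232 0.0423194] [-0.16841378  0.17407019 -0.31473409]
```

```bash
python3 -m inch '[[40,[0,0,0],[0,0,0]],[40,[0,0,0],[0,0,0]],[40,[0,0,0],[0,0,0]],[40,[10,0,-2],[0,0,0]],[40,[10,0,0],[0,0,0]],[40,[5,0,0],[0,0,0]],[40,[0,0,0],[0,0,0]]]' 12
python3 -m inch '[[12,[0,0,0],[0,0,0]],[12,[0,0,0],[0,0,0]],[12,[0,0,0],[0,0,0]],[12,[0,0,0],[0,0,0]]]'
```

```text
time: 23.42
position: [0.586, -0.006, 0.0328]
tool_rot: [0.454, 0.542, -0.452, 0.544]
ft_force: [0.4, -0.4, 0.4]
grip_width: 0.0399
time: 23.92
position: [0.5859, -0.0062, 0.033]
tool_rot: [0.454, 0.542, -0.452, 0.544]
ft_force: [0.6, 0.3, -2.0]
grip_width: 0.0221
```

```bash
python3 -m inch '[[12,[0,9,0],[0,0,0]],[12,[0,8,0],[0,0,0]],[12,[0,4,0],[0,0,0]],[12,[0,0,0],[0,0,0]]]'
python3 -m inch '[[12,[0,4,0],[0,0,0]],[12,[0,4,0],[0,0,0]],[12,[0,4,0],[0,0,0]]]'
python3 -c "
from h import *
o=get_obs();print(w2m(o['position']),o['ft_force'])"
```

```text
time: 24.42
position: [0.6051, -0.0028, 0.0329]
tool_rot: [0.452, 0.543, -0.454, 0.543]
ft_force: [-3.1, -2.0, 2.3]
grip_width: 0.0217
time: 24.8
position: [0.6039, -0.0028, 0.0325]
tool_rot: [0.443, 0.551, -0.46, 0.537]
ft_force: [-8.6, -5.5, 7.0]
grip_width: 0.0219
[0.09720952 0.04495913] [-8.5817142  -5.54163567  6.98693631]
```

```bash
python3 -m inch '[[12,[0,7,0],[0,0,0]],[12,[0,8,0],[0,0,0]]]' 25
python3 -c "
from h import *
o=get_obs();print(w2m(o['position']),o['ft_force'])"
```

```text
time: 25.05
position: [0.6025, -0.0028, 0.0323]
tool_rot: [0.433, 0.56, -0.467, 0.53]
ft_force: [-18.3, -7.7, 13.7]
grip_width: 0.0218
[0.09578256 0.04518465] [-18.29894169  -7.70980884  13.74790308]
```

```bash
python3 -m inch '[[40,[0,-2,0],[0,0,0]],[40,[0,0,0],[0,0,0]],[40,[0,0,0],[0,0,0]],[40,[-20,0,0],[0,0,0]],[40,[-40,0,0],[0,0,0]],[40,[-40,0,0],[0,0,0]],[40,[-20,0,0],[0,0,0]],[40,[0,0,0],[0,0,0]]]'
python3 - <<'E'
from h import *
w=imaging.camera("wrist");p=imaging.camera_params("wrist")
for n,z in (("lock_knob",.093),("lock_tip",.057)):
  for d in imaging.tip_of("wrist",n)[:2]:q=ray("wrist",d["pixel"],z,p);print(n,d["pixel"],d["confidence"],q,w2m(q))
k=m2w([0,-.071]);go([k[0],k[1],.15],9.5)
E
```

```text
time: 26.05
position: [0.6148, -0.0002, 0.1558]
tool_rot: [0.437, 0.557, -0.464, 0.533]
ft_force: [0.6, -0.1, -0.2]
grip_width: 0.0401
lock_knob [308.7, 234.2] 0.93 [ 0.60130047 -0.00203913  0.093     ] [0.09474176 0.04610922]
lock_tip [239.6, 221.8] 0.67 [ 0.53874027 -0.0133217   0.057     ] [0.03117692 0.04534247]
t 26.2 pos [ 0.6121 -0.      0.1529] q6 -0.36 shift [   8.6 -108.1  114.9] turn [ 1.4 -0.2  3.3]
t 26.2 pos [ 0.6121 -0.      0.1529] q6 -0.36 shift [   8.6 -108.1  114.9] turn [-178.6   -5.2   -0.4]
```

```bash
python3 -m inch '[[44,[0,-34,36],[1.4,0,3]],[44,[0,-36,36],[0,0,0]],[44,[0,-26,34],[0,0,0]],[44,[0,0,0],[0,0,0]]]'
python3 - <<'E'
from h import *
w=imaging.camera("wrist");p=imaging.camera_params("wrist")
for n,z in (("carriage_grip",.101),("lock_tip",.057),("lock_knob",.093)):
  for d in imaging.tip_of("wrist",n)[:2]:q=ray("wrist",d["pixel"],z,p);print(n,d["pixel"],d["confidence"],q,w2m(q))
k=m2w([0,-.071]);go([k[0],k[1],.11],9.5)
E
```

```text
time: 26.7
position: [0.5315, -0.1219, 0.1484]
tool_rot: [0.456, 0.545, -0.458, 0.535]
ft_force: [1.1, -0.3, 0.1]
grip_width: 0.044
carriage_grip [311.0, 253.5] 0.65 [ 0.52585171 -0.1318248   0.101     ] [-0.00115792 -0.06939008]
lock_tip [221.0, 195.6] 0.68 [ 0.44478838 -0.10892605  0.057     ] [-0.07730994 -0.03338333]
lock_tip [355.2, 95.2] 0.65 [ 0.53967362 -0.01380578  0.057     ] [0.03201722 0.0447105 ]
lock_knob [459.5, 85.8] 0.65 [ 0.60511929 -0.00126088  0.093     ] [0.09863672 0.04624432]
t 26.9 pos [ 0.5338 -0.1193  0.1491] q6 -0.6 shift [39.1 -8.5 13. ] turn [ 0.3 -0.5  0.5]
t 26.9 pos [ 0.5338 -0.1193  0.1491] q6 -0.6 shift [39.1 -8.5 13. ] turn [-179.7   -0.8   -0.8]
```

```bash
python3 -m inch '[[44,[20,-8,13],[0,0,0]],[44,[20,0,0],[0,0,0]],[44,[10,0,0],[0,0,0]],[44,[0,0,0],[0,0,0]]]'
python3 - <<'E'
from h import *
go([.5265,-.1325,.042],9.5)
E
```

```text
time: 27.4
position: [0.5309, -0.1293, 0.0977]
tool_rot: [0.453, 0.546, -0.453, 0.539]
ft_force: [0.0, -0.1, -0.2]
grip_width: 0.0439
t 27.4 pos [ 0.5309 -0.1293  0.0977] q6 -0.63 shift [55.7 -4.6  2.8] turn [ 0.8 -0.4  0.4]
t 27.4 pos [ 0.5309 -0.1293  0.0977] q6 -0.63 shift [55.7 -4.6  2.8] turn [-179.2   -0.6   -0.7]
```

```bash
python3 -m inch '[[44,[15,-6,4],[0,0,0]],[44,[12,-1,0],[0,0,0]],[44,[12,0,0],[0,0,0]],[44,[12,0,0],[0,0,0]],[44,[0,0,0],[0,0,0]]]'
python3 - <<'E'
from h import *
go([.5265,-.1325,.042],9.5);print(get_obs()["ft_force"])
E
```

```text
time: 28.02
position: [0.5276, -0.1335, 0.0464]
tool_rot: [0.453, 0.545, -0.452, 0.542]
ft_force: [-0.4, -0.8, 0.2]
grip_width: 0.0439
t 28.02 pos [ 0.5276 -0.1335  0.0464] q6 -0.64 shift [ 4.4 -0.9 -1.1] turn [ 0.9 -0.3  0.1]
t 28.02 pos [ 0.5276 -0.1335  0.0464] q6 -0.64 shift [ 4.4 -0.9 -1.1] turn [-179.1   -0.2   -0.4]
[-0.36880815 -0.82251395  0.22018095]
```

```bash
python3 -m inch '[[44,[6,-1,0],[0,0,0]],[15,[0,0,0],[0,0,0]],[15,[0,0,0],[0,0,0]],[15,[0,0,0],[0,0,0]],[15,[0,0,0],[0,0,0]]]' 15
python3 - <<'E'
from h import *
g=w2m(get_obs()["position"]);print(g);k=m2w([g[0],.08]);go([k[0],k[1],get_obs()["position"][2]],9.5);print(get_obs()["ft_force"])
E
```

```text
time: 28.65
position: [0.5265, -0.1339, 0.0406]
tool_rot: [0.453, 0.545, -0.452, 0.542]
ft_force: [0.6, 0.0, -1.5]
grip_width: 0.0233
[-0.00084232 -0.07158598]
t 28.65 pos [ 0.5265 -0.1339  0.0406] q6 -0.64 shift [   0.6    2.4 -151.6] turn [ 0.9 -0.2  0.1]
t 28.65 pos [ 0.5265 -0.1339  0.0406] q6 -0.64 shift [   0.6    2.4 -151.6] turn [-179.1   -0.2   -0.4]
[ 0.64209175  0.02264927 -1.53388562]
```

Gripped (about 24 mm). Slide it along −tool z.

```bash
python3 -m inch '[[15,[0,0,-10],[0,0,0]],[15,[0,0,-15],[0,0,0]],[15,[0,0,-15],[0,0,0]],[15,[0,0,-15],[0,0,0]],[15,[0,0,-15],[0,0,0]],[15,[0,0,-10],[0,0,0]],[15,[0,0,0],[0,0,0]]]' 25
python3 - <<'E'
from h import *
g=w2m(get_obs()["position"]);print(g);k=m2w([0,.08]);go([k[0],k[1],.041],9.5);print(get_obs()["ft_force"])
E
```

```text
time: 29.52
position: [0.5119, -0.05, 0.0406]
tool_rot: [0.452, 0.544, -0.451, 0.543]
ft_force: [0.1, -0.3, -3.7]
grip_width: 0.0231
[-0.00140323  0.01364994]
t 29.52 pos [ 0.5119 -0.05    0.0406] q6 -0.5 shift [ -0.3   2.6 -66.3] turn [ 1.1 -0.1 -0. ]
t 29.52 pos [ 0.5119 -0.05    0.0406] q6 -0.5 shift [ -0.3   2.6 -66.3] turn [-178.9    0.    -0.2]
[ 0.11698622 -0.29191326 -3.72291366]
```

```bash
python3 -m inch '[[15,[0,0,-12],[0,0,0]],[15,[0,0,-15],[0,0,0]],[15,[0,0,-15],[0,0,0]],[15,[0,0,-12],[0,0,0]],[15,[0,0,-8],[0,0,0]],[15,[0,0,-5],[0,0,0]],[15,[0,0,-5],[0,0,0]]]'
python3 - <<'E'
from h import *
g=w2m(get_obs()["position"]);print(g);k=m2w([0,.08]);go([k[0],k[1],.041],9.5);print(get_obs()["ft_force"])
E
```

```text
time: 30.4
position: [0.5006, 0.0151, 0.0406]
tool_rot: [0.445, 0.542, -0.452, 0.551]
ft_force: [-1.8, -28.8, -7.2]
grip_width: 0.023
[-0.00173672  0.07963874]
t 30.4 pos [0.5006 0.0151 0.0406] q6 -0.36 shift [-0.4  1.7 -0.3] turn [ 1.7  0.9 -0. ]
t 30.4 pos [0.5006 0.0151 0.0406] q6 -0.36 shift [-0.4  1.7 -0.3] turn [-1.783e+02  1.000e-01  1.400e+00]
[ -1.8171306  -28.79939585  -7.23593282]
```

```bash
python3 -m inch '[[15,[0,0,0],[0,0,0]],[42,[0,0,0],[0,0,0]],[42,[0,0,0],[0,0,0]],[42,[0,0,0],[0,0,0]],[42,[-15,0,0],[0,0,0]],[42,[-35,0,0],[0,0,0]],[42,[-35,0,0],[0,0,0]],[42,[-15,0,0],[0,0,0]],[42,[0,0,0],[0,0,0]]]'
python3 - <<'E'
from h import *
w=imaging.camera("wrist");p=imaging.camera_params("wrist")
for n,z in (("carriage_grip",.101),("lock_knob",.093)):
  for d in imaging.tip_of("wrist",n)[:2]:q=ray("wrist",d["pixel"],z,p);print(n,d["pixel"],d["confidence"],q,w2m(q))
k=m2w([.098,.044]);go([k[0],k[1],.14],9.5)
E
```

```text
time: 31.52
position: [0.499, 0.0191, 0.1481]
tool_rot: [0.446, 0.542, -0.452, 0.55]
ft_force: [0.7, 0.1, -0.9]
grip_width: 0.0422
carriage_grip [320.0, 245.7] 0.93 [0.49862748 0.0143696  0.101     ] [-0.0037963   0.07929415]
t 31.68 pos [0.4975 0.0192 0.1458] q6 -0.36 shift [  6.  100.9  43.1] turn [1.7 0.7 0.2]
t 31.68 pos [0.4975 0.0192 0.1458] q6 -0.36 shift [  6.  100.9  43.1] turn [-178.3   -0.3    1.1]
```

```bash
python3 -m inch '[[40,[0,33,14],[1.5,0.7,0]],[40,[0,33,14],[0,0,0]],[40,[0,33,14],[0,0,0]],[40,[0,0,0],[0,0,0]]]'
python3 - <<'E'
from h import *
w=imaging.camera("wrist");p=imaging.camera_params("wrist")
for n,z in (("lock_knob",.093),):
  for d in imaging.tip_of("wrist",n)[:2]:q=ray("wrist",d["pixel"],z,p);print(n,d["pixel"],d["confidence"],q,w2m(q))
k=m2w([.098,.044]);go([k[0],k[1],.04],9.5)
E
```

```text
time: 32.17
position: [0.6007, -0.0044, 0.1401]
tool_rot: [0.453, 0.545, -0.459, 0.536]
ft_force: [-0.7, 0.0, -0.2]
grip_width: 0.0401
lock_knob [324.5, 238.2] 0.93 [ 0.59958303 -0.00169119  0.093     ] [0.09310564 0.04673676]
t 32.27 pos [ 0.5971 -0.0033  0.1399] q6 -0.36 shift [99.7  9.4  2.2] turn [ 0.2 -0.4  1.1]
t 32.27 pos [ 0.5971 -0.0033  0.1399] q6 -0.36 shift [99.7  9.4  2.2] turn [-179.8   -1.7   -0.6]
```

```bash
python3 -m inch '[[40,[15,4,0],[0,0,1]],[40,[15,0,0],[0,0,0]],[40,[10,0,0],[0,0,0]],[40,[0,0,0],[0,0,0]]]'
python3 - <<'E'
from h import *
go([.603,-.003,.04],9.5)
E
```

```text
time: 32.78
position: [0.5952, -0.0007, 0.0968]
tool_rot: [0.456, 0.545, -0.456, 0.536]
ft_force: [-0.2, -0.1, -0.5]
grip_width: 0.04
t 32.77 pos [ 0.5952 -0.0007  0.0968] q6 -0.37 shift [56.7  7.8  4.1] turn [ 0.2 -0.5  0.5]
t 32.77 pos [ 0.5952 -0.0007  0.0968] q6 -0.37 shift [56.7  7.8  4.1] turn [-179.8   -0.7   -0.8]
```

```bash
python3 -m inch '[[40,[12,8,4],[0,0,0]],[40,[10,0,0],[0,0,0]],[40,[0,0,0],[0,0,0]]]'
python3 - <<'E'
from h import *
go([.603,-.003,.04],9.5);print(get_obs()["ft_force"])
E
```

```text
time: 33.15
position: [0.6049, -0.0034, 0.0737]
tool_rot: [0.456, 0.544, -0.456, 0.537]
ft_force: [-0.9, 0.2, 0.4]
grip_width: 0.0401
t 33.15 pos [ 0.6049 -0.0034  0.0737] q6 -0.37 shift [33.7 -1.5 -0.4] turn [ 0.2 -0.5  0.4]
t 33.15 pos [ 0.6049 -0.0034  0.0737] q6 -0.37 shift [33.7 -1.5 -0.4] turn [-179.8   -0.6   -0.8]
[-0.86569538  0.22507096  0.35522219]
```

```bash
python3 -m inch '[[40,[12,-1,0],[0,0,0]],[40,[12,0,0],[0,0,0]],[40,[10,0,0],[0,0,0]],[40,[0,0,0],[0,0,0]],[12,[0,0,0],[0,0,0]],[12,[0,0,0],[0,0,0]],[12,[0,0,0],[0,0,0]],[12,[0,0,0],[0,0,0]]]' 15
python3 - <<'E'
from h import *
g=w2m(get_obs()["position"]);print(g,get_obs()["ft_force"]);k=m2w([.03,g[1]]);go([k[0],k[1],get_obs()["position"][2]],9.5)
E
```

```text
time: 34.15
position: [0.6042, -0.0033, 0.0376]
tool_rot: [0.456, 0.544, -0.455, 0.537]
ft_force: [0.0, -0.1, -2.3]
grip_width: 0.0214
[0.09737923 0.04435888] [ 0.02113949 -0.13490436 -2.32382367]
t 34.15 pos [ 0.6042 -0.0033  0.0376] q6 -0.37 shift [  0.4 -67.4  -0.2] turn [ 0.2 -0.5  0.3]
t 34.15 pos [ 0.6042 -0.0033  0.0376] q6 -0.37 shift [  0.4 -67.4  -0.2] turn [-179.8   -0.5   -0.7]
```

```bash
python3 -m inch '[[12,[0,-10,0],[0,0,0]],[12,[0,-14,0],[0,0,0]],[12,[0,-14,0],[0,0,0]],[12,[0,-14,0],[0,0,0]],[12,[0,-10,0],[0,0,0]],[12,[0,0,0],[0,0,0]]]' 25
python3 - <<'E'
from h import *
g=w2m(get_obs()["position"]);print(g,get_obs()["ft_force"]);k=m2w([.03,.0443]);go([k[0],k[1],.0376],9.5)
E
```

```text
time: 34.9
position: [0.5388, -0.0149, 0.0376]
tool_rot: [0.457, 0.543, -0.455, 0.538]
ft_force: [0.2, -1.2, -4.1]
grip_width: 0.0211
[0.03093316 0.04381198] [ 0.23947642 -1.18902953 -4.11302644]
t 34.9 pos [ 0.5388 -0.0149  0.0376] q6 -0.41 shift [ 0.  -0.9 -0.5] turn [ 0.2 -0.4  0.2]
t 34.9 pos [ 0.5388 -0.0149  0.0376] q6 -0.41 shift [ 0.  -0.9 -0.5] turn [-179.8   -0.4   -0.7]
```

Moved 66.5 mm; press on to the stop.

```bash
python3 -m inch '[[12,[0,-5,0],[0,0,0]],[12,[0,-5,0],[0,0,0]],[12,[0,-6,0],[0,0,0]],[12,[0,-6,0],[0,0,0]]]'
python3 -m inch '[[12,[0,-6,0],[0,0,0]],[12,[0,-6,0],[0,0,0]]]'
python3 -c "
from h import *
print(w2m(get_obs()['position']))"
```

```text
time: 35.4
position: [0.5375, -0.0156, 0.0379]
tool_rot: [0.47, 0.531, -0.447, 0.545]
ft_force: [13.9, 9.1, -13.5]
grip_width: 0.0215
time: 35.65
position: [0.5386, -0.0156, 0.0382]
tool_rot: [0.477, 0.523, -0.443, 0.55]
ft_force: [13.7, 8.6, -12.9]
grip_width: 0.0212
[0.03062513 0.04313622]
```

```bash
python3 -m inch '[[12,[0,0,0],[0,0,0]],[40,[0,0,0],[0,0,0]],[40,[0,0,0],[0,0,0]],[40,[0,0,0],[0,0,0]],[40,[-15,0,0],[0,0,0]],[40,[-35,0,0],[0,0,0]],[40,[-40,0,0],[0,0,0]],[40,[-30,0,20],[0,0,0]],[40,[0,0,30],[0,0,0]],[40,[0,0,0],[0,0,0]]]'
python3 - <<'E'
from h import *
w=imaging.camera("wrist");p=imaging.camera_params("wrist");o=get_obs();print(o["position"])
for n,z in (("lock_knob",.093),("carriage_grip",.101),("end_stop",.045),("lock_tip",.057)):
  for d in imaging.tip_of("wrist",n)[:2]:q=ray("wrist",d["pixel"],z,p);print(n,d["pixel"],d["confidence"],q,w2m(q))
print(o["q"].round(2))
cv2.imwrite("pics/w8.png",cv2.resize(w[60:300,180:500],(800,600))[:,:,::-1])
E
```

```text
time: 36.9
position: [0.538, -0.0674, 0.168]
tool_rot: [0.477, 0.523, -0.442, 0.551]
ft_force: [-0.2, 0.5, -0.1]
grip_width: 0.0402
[ 0.53754281 -0.06628298  0.16786945]
lock_knob [320.2, 164.8] 0.87 [ 0.53344788 -0.01449787  0.093     ] [0.02576284 0.04505896]
carriage_grip [282.0, 111.0] 0.55 [0.50018413 0.01891649 0.101     ] [-0.00150818  0.08352047]
end_stop [280.0, 89.1] 0.65 [0.49354838 0.03969721 0.045     ] [-0.004611    0.10511316]
end_stop [290.5, 201.1] 0.54 [ 0.51512776 -0.05377702  0.045     ] [0.00119099 0.00935598]
lock_tip [238.2, 161.6] 0.63 [ 0.46664712 -0.02451802  0.057     ] [-0.04177494  0.04623944]
[-0.35  0.41  1.71  0.04  0.96 -0.53]
```

View pics/w8.png

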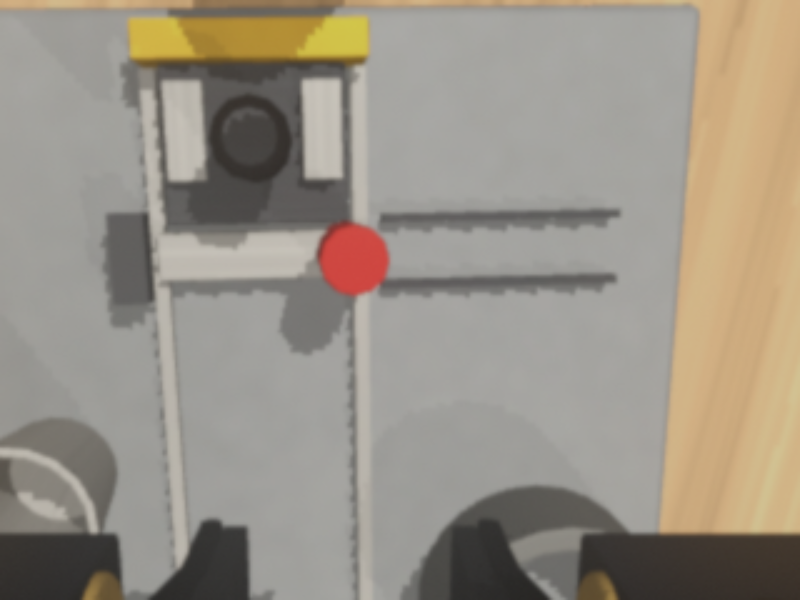

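```bash
python3 -m inch '[[40,[-30,0,0],[0,0,0]],[40,[-30,0,0],[0,0,0]],[40,[0,0,0],[0,0,0]]]'
python3 - <<'E'
from h import *
t=imaging.camera("top");s=imaging.camera("scene")
for d in imaging.cut_out("top","padlock"):print("top",np.round(d["box"]),round(d["confidence"],2))
for n in("padlock","cup","tape","spray"):print(n,[(np.round(d["pixel"]),round(d["confidence"],2)) for d in imaging.tip_of("scene",n)])
old=cv2.imread("pics/scene0.png")[:,:,::-1]
cv2.imwrite("pics/end.png",cv2.resize(s[170:400,140:500],(800,511))[:,:,::-1])
E
```

```text
time: 37.52
position: [0.531, -0.0625, 0.2252]
tool_rot: [0.474, 0.528, -0.442, 0.549]
ft_force: [-0.5, 0.0, 0.5]
grip_width: 0.0399
top [254. 166.  32.  24.] 0.86
top [176. 194.  23.  18.] 0.7
top [267. 296.  25.  29.] 0.68
padlock [(array([154., 272.]), 0.85), (array([328., 238.]), 0.82), (array([446., 252.]), 0.79), (array([419., 288.]), 0.59)]
cup [(array([234., 282.]), 0.93)]
tape [(array([281., 346.]), 0.64)]
spray [(array([347., 276.]), 0.66)]
```

View pics/end.png

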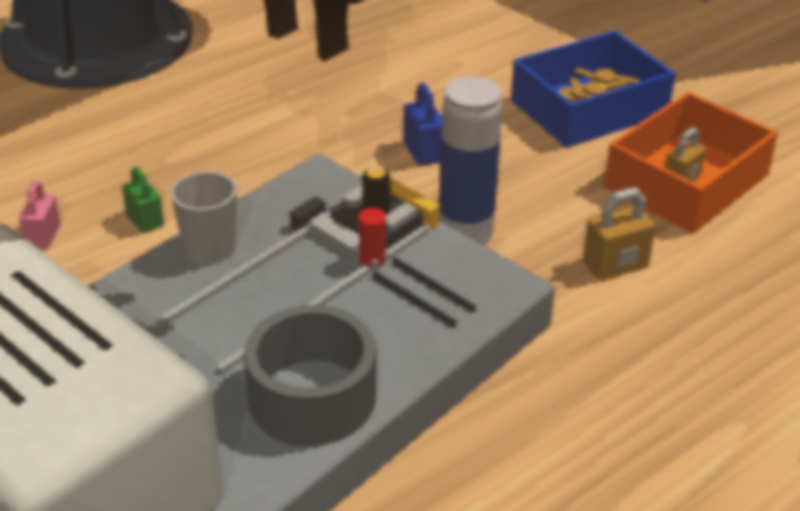

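```bash
python3 -c "
from rig import robot;print(robot.hand_in())"
```

```text
the job is handed in; nothing more can be done
None
```

I handed the job in at about 38 s, and the last pictures show everything where the task wants it. I lifted the small brass padlock from the track into the orange bin. I then drew the lock bolt back, slid the carriage home by its grip, and pushed the red knob across.

**Last checks:**
- **Padlock:** standing in the orange bin, released.
- **Carriage:** against the yellow stop. The grip measured y ≈ 79–80 mm in the machine frame where fully home is 80 mm, and it pressed the stop at about 29 N.
- **Lock bolt:** across the track into the keeper. The knob measured x ≈ 26 mm where fully across is 30 mm, and it stopped hard at about 16 N.
- **Cup, tape and spray can:** upright. The cup and tape are within about 3 pixels of their first detections. The spray can was not detected in the first scene picture, so I judged it by eye only.

**What went wrong or disagreed:**
- **Wrist joint near its limit:** early on, joint 6 read -2.854 rad against the listed -2.85. If that counts as passing its range, the run fails. I turned it back at once.
- **Missed grasps:** the first two tries on the padlock and the first on the knob closed on nothing. The fingertips seemed to sit about 3 cm higher than the measured height, so I went lower and confirmed each grip by its width.
- **Bolt drawn back:** the readings of how far it moved differed by 3–5 mm. It stopped hard and the carriage passed freely.

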